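# Pass a sample rack through a spring-gated transfer chute

### The job

Without picking anything up, slide the green rack of sample jars along the transfer chute, past the red spring gate, until it stands against the blue end stop. Before the rack reaches the gate, press the long yellow bar right down with one fingertip to drop the gate, and keep it down while another fingertip pushes the rack from behind, so that the gate never rubs on the rack; let go of the bar only when the rack is home, so that the gate springs up again behind it. The jars stay standing in the rack and everything else on the bench stays where it is.

Things in the scene. Friction and masses are not known exactly. Their poses are not given: they have to be found in the camera images.
- chute: Fixed chute, 400 mm long. Origin on the bench, right below the gate; x = direction of travel, y level towards the yellow bar, z up. Sliding floor 62 mm above the bench, 50 mm wide between white lips 12 mm higher; runs from x = -235 mm to the face of the blue end stop at x = +150 (45 mm high above the floor). Grey hinge blocks, 82 mm high, at y = 124 to 146. Its place and yaw vary.
- gate (a joint): Angle of the spring gate (rad): 0 = up, blocking; 0.28 = bar at its lower stop. One rigid piece turning about a line along chute x at chute y = 135, z = 82 mm. Red leaf at x = -4 to 4 mm, 30 mm wide, stands 20 mm above the floor; wholly below it from 0.17 on. The rack cannot push it open; pressing the yellow bar down (4 to 10 N) does, and it springs back to 0 when released.
- press_bar (a point): Centre of the top face of the yellow bar, fixed to the gate: a flat strip along chute x (x = -215 to +65 mm), chute y = 65 to 95, 6 mm thick, top 105 mm above the bench when up. A press works alike anywhere along it; a fingertip may slide on it. Down 10 mm clears the gate, the stop is at about 16 mm. Pressed, it leans towards the chute and shifts some 6 mm that way.
- gate_top (a point): Middle of the top edge of the red gate leaf, over the centre line of the chute.
- rack: Loose green rack, 118 mm long (its x: front +59, rear face -59 mm), 46 mm wide, origin under its centre on the chute floor, x axis along the travel. Side walls 24 mm high; rear plate 50 mm high and 46 wide: push there. About 0.43 kg with its jars. Starts with its front 15 to 55 mm before the gate's middle. Home: front against the end stop, origin at chute x = +91 mm.
- jar0: Loose clear sample jar with red lid, 32 mm across, 43 mm tall, origin under its centre; stands in the rack's rear pocket (4 mm rack floor), its lid about 47 mm above the sliding floor.
- jar1: Loose clear sample jar with yellow lid, 32 mm across, 43 mm tall, origin under its centre; stands in the rack's middle pocket (4 mm rack floor), its lid about 47 mm above the sliding floor.
- jar2: Loose clear sample jar with blue lid, 32 mm across, 43 mm tall, origin under its centre; stands in the rack's front pocket (4 mm rack floor), its lid about 47 mm above the sliding floor.
- pocket0 (a point): Centre of the floor of the rack's rear pocket, where jar0 stands.
- pocket1 (a point): Centre of the floor of the rack's middle pocket, where jar1 stands.
- pocket2 (a point): Centre of the floor of the rack's front pocket, where jar2 stands.
- can0: Bystander: yellow food can, 75 mm across, 80 mm tall, origin under its centre.
- can1: Bystander: red food can, 75 mm across, 80 mm tall, origin under its centre.
- can2: Bystander: yellow food can, 75 mm across, 80 mm tall, origin under its centre.
- bottle: Bystander: bottle with blue cap, 70 mm across, 140 mm tall.
- dishes: Bystander: stack of three culture dishes, 90 mm across, 45 mm tall.
- beaker: Bystander: steel beaker 70 mm across, 100 mm tall, with thin wire loops up to 200 mm.
Mind the look-alikes: they are no part of the job. Of the things that look like the rack, the largest one is meant.

How it is judged:
By the outcome, as a careful person would: the job done as asked, in the order asked, and still so for the second after the job is handed in, with the robot touching nothing.
It also fails if it takes over 48 s, if anything falls off the work surface, if the arm or the gripper's body presses on something with over 40 N, if the wrist force passes 120 N, or if a joint passes its speed limit or range.

### The arm

A 6-joint arm with a two-finger parallel gripper is mounted at the origin on the work surface. World frame = base frame: x ahead of the robot, y to its left, z up, the work surface at z = 0. Lengths are in m, angles in rad, forces in N, time in s.
With the tool pointing down it reaches from about 0.375 to 0.975 m from the base axis. Payload 3.8 kg.
Tool frame: the origin (TCP) lies on the mounting face of the last link; the fingertips stand 166 mm ahead of it and the grasp point (between the pads) lies 147 mm ahead of it (hold_point_z is the distance from the TCP to the grasp point, in m); x points along the fingers, y is the direction in which the jaws open and shut, and the axes are right-handed (so a half turn about x gives the same grasp; the last joint's range is limited). The gripper opens to 88 mm and grips with 3 to 60 N. Pads are 18 mm wide; open, the fingers measure 123 mm over their backs; the gripper's body (75 mm by 187 mm) begins 45 mm behind the grasp point.
Start: joints at [-1.279, 0.264, 1.604, -0, 1.274, -0.037], TCP at [0.218, -0.639, 0.405] pointing down, gripper open.
Joint ranges: [-2.63, 2.63], [-0.94, 2.18], [0.31, 2.57], [-1.31, 4.45], [0, 2.66], [-2.55, 2.55]. Speed limits (rad/s): [2.57, 2.57, 3.14, 3.14, 3.14, 3.14].

### API

Orientations are given as [roll, pitch, yaw] about the fixed x, y, z axes, in that order (R = Rz(yaw) Ry(pitch) Rx(roll)).
In Python, from workcell import * gives the robot as it stands. The module is installed in compiled form; this text tells all that it offers.
- The arm moves only by the tool move_arm, never from a script. Its arguments are lists of equal length, an entry for each row: "dp": the shift along the tool's x, y, z in mm, a list of three; "delta_rot": the turn, a rotation vector about the tool's x, y, z in degrees, a list of three; "jaw": the gripper's target within -1 to 1 (fully open at 1, half-way at 0, shut at -1). In form: {"dp": [[dx, dy, dz], ...], "delta_rot": [[rx, ry, rz], ...], "jaw": [jaw, ...]}. A call has 1 to 10 rows; each row shifts and turns the commanded pose from where the row before left it, along the tool's axes as they then stand; what a row does not reach is not made up. A row lasts 1/8 s, in which the tool goes at most 62.5 mm and 10.7 degrees, less where a joint would pass 70% of its speed; a pose out of reach is approached as far as the arm can. A call is refused whole if a number of a shift passes 62.5 or a number of a turn 10.7, either way. A call with a gripper value outside its range is refused whole. The fingers move at their own pace and stop on an object; "grip_force" is the grip in N (left out, the last holds). Time passes only in rows, so rows that do not move let the fingers close. It gives the time, the measured TCP pose, the force and the opening at its end, in the units of the state.
- get_obs(): the state, without advancing time (a new reading comes with each control period).
- read_camera(name): name is "side" or "top" or "wrist"; returns a dict with "frame" (480x640x3 uint8, red, green, blue), "fx", "fy", "cx", "cy" (pixels), "R" (3x3) and "t" (3): a world point X has camera coordinates R X + t; the wrist camera has in their place "T_tool_cam" (4x4, takes a point from camera to tool coordinates, whose origin is the TCP and whose axes are the tool frame's). Camera axes: x right, y down, z forward; pixel columns grow to the right and rows downward; lengths in m; the calibration is good to about 2 mm. A picture is of the moment at which its call begins: read the wrist's pose just before it. There is no depth.
- sign_off(): hands the job in, once; it reports no verdict.
Trained networks look in the newest picture that a camera, given by its name, has taken for a name from the list of things; names that differ only in an ending like _2 or _b are one class to them, and where a whole thing is asked for, a point or a joint stands for the part that bears it (a point fixed in the world has none). Each returns a list of dicts, best first, with "confidence" (0 to 1); they miss things now and then, are a little off and sometimes report something else, mostly with a low value. They report only what shows in the picture. A call takes as long as a camera call. They do not tell look-alikes from the thing itself.
- search_frame(camera, query): "point" ([column, row] in pixels, amid what is visible of it).
- regions_of(camera, query): "pixels" (480x640 bool, what is visible of it) and "point" ([column, row] in pixels, amid what is visible of it).
The state is a dict: "clock": time; "joint_pos": joint angles; "qd": joint speeds; "effort": joint torques, N m; "ee_pos": TCP position; "tcp_rot": TCP orientation; "contact_force": force on the tool from outside, world axes, zero at the start; "torque": the same for the moment, N m; "gripper_width": opening from 0.0 (shut) to 1.0 (fully open).
Only numpy, scipy, OpenCV 4.12 (cv2) and the standard library are available. Lean on these libraries where they do the work, as an engineer would, in place of code of your own. Each camera call takes 0.05 s, during which the arm holds its last target.

## Working session

There is one attempt and no reset: what is moved stays moved. The work goes in short steps, Python scripts to look and compute and a tool call to move; the robot and the scene stay as the last step left them, time stands still between calls to the robot, and variables do not carry over. Pictures are saved under pics/ and viewed, and the job is handed in when it is done.

Besides the shell and the picture viewer there is one more tool, called after "Emit:" as name(argument=value, ...) on one line, values as JSON. move_arm: Moves the arm, as the interface text tells. Its arguments: {"type":"object","properties":{"dp":{"type":"array","items":{"type":"array","items":{"type":"number"}}},"delta_rot":{"type":"array","items":{"type":"array","items":{"type":"number"}}},"jaw":{"type":"array","items":{"type":"number"}},"grip_force":{"type":"number"}},"required":["dp","delta_rot","jaw"]}

```bash
mkdir -p pics; ls; python3 - <<'E'
from workcell import *
import cv2
o=get_obs()
print({k:(v if not hasattr(v,'round') else v) for k,v in o.items()})
for n in ["side","top","wrist"]:
    c=read_camera(n)
    cv2.imwrite(f"pics/{n}0.png",c["frame"][:,:,::-1])
    print(n,c["fx"],c["fy"],c["cx"],c["cy"])
    for k in ("R","t","T_tool_cam"):
        if k in c: print(k,c[k])
print(get_obs()["clock"])
E
```

```text
pics
{'clock': 0.0, 'joint_pos': array([-1.27893418e+00,  2.64744154e-01,  1.60539319e+00, -5.89603314e-06,
        1.27371353e+00, -3.69071866e-02]), 'qd': array([ 1.78848911e-05, -3.19907435e-04,  1.23682249e-03, -4.88733694e-04,
        6.06406125e-04, -7.45475877e-04]), 'effort': array([ 7.67871443e-04, -5.02104807e+01, -3.56874526e+01,  7.27360882e-02,
        2.93711526e-02, -1.48622507e-04]), 'ee_pos': array([ 0.21783381, -0.63851052,  0.4033833 ]), 'tcp_rot': array([-1.6052087 ,  1.5685381 ,  1.86515502]), 'contact_force': array([-0.38686699,  0.09616905, -0.29240368]), 'torque': array([-0.01811417, -0.00180334,  0.04295889]), 'gripper_width': 0.9980208675460318}
side 514.9342379075026 514.9342379075026 318.7416931276123 240.49145870953942
R [[-0.78832521 -0.61504233  0.01631866]
 [-0.48085128  0.59934686 -0.63997295]
 [ 0.38382992 -0.51235366 -0.76822414]]
t [0.4027391  0.30865828 1.04683513]
top 579.5163581707264 579.5163581707264 315.60164965156054 235.9488650934024
R [[-0.00429351 -0.99996766  0.00680068]
 [-0.98161068  0.00291659 -0.1908716 ]
 [ 0.19084559 -0.00749513 -0.98159145]]
t [0.01379248 0.5405376  1.12001077]
wrist 369.84058275413184 369.84058275413184 319.342247876932 243.1541861375406
T_tool_cam [[-3.03664489e-04 -3.17879216e-01  9.48131168e-01  1.97869749e-02]
 [ 9.99998488e-01 -1.72005169e-03 -2.56404028e-04  3.24743932e-04]
 [ 1.71234013e-03  9.48129657e-01  3.17879257e-01 -8.31419680e-02]
 [ 0.00000000e+00  0.00000000e+00  0.00000000e+00  1.00000000e+00]]
0.15
```

View pics/side0.png

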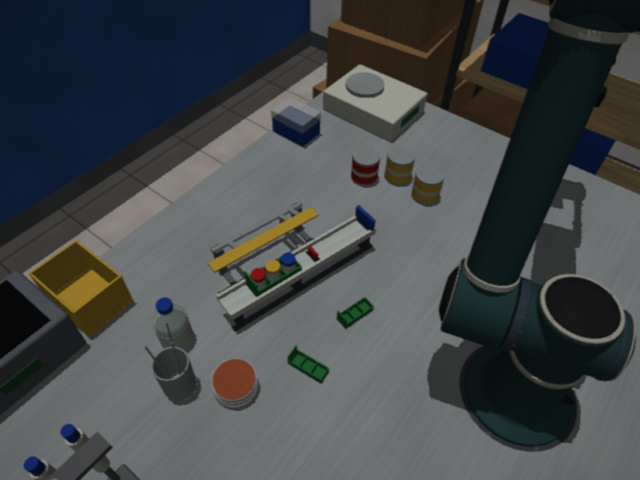

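View pics/top0.png

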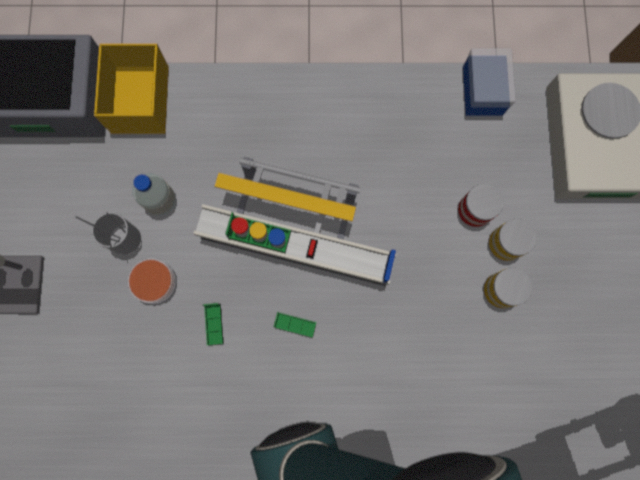

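View pics/wrist0.png

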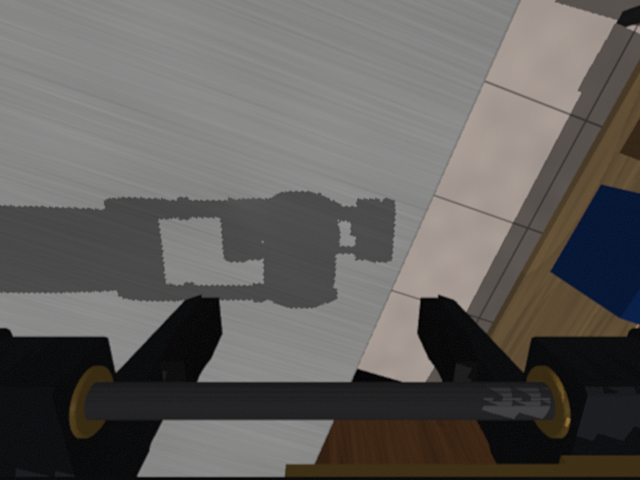

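```bash
cat > h.py <<'E'
from workcell import *
import numpy as np, cv2
from scipy.spatial.transform import Rotation as Ro
def ray(c,p,z,):
    d=np.linalg.inv(c["R"])@np.array([(p[0]-c["cx"])/c["fx"],(p[1]-c["cy"])/c["fy"],1.])
    o=-c["R"].T@c["t"]
    return o+d*(z-o[2])/d[2]
def proj(c,X):
    q=np.atleast_2d(X)@c["R"].T+c["t"]
    return np.c_[q[:,0]/q[:,2]*c["fx"]+c["cx"],q[:,1]/q[:,2]*c["fy"]+c["cy"]]
E
python3 - <<'E'
from h import *
o=get_obs(); Rt=Ro.from_euler('xyz',o["tcp_rot"]).as_matrix(); print("tool axes cols\n",Rt.round(3))
for n in ["top","side"]:
    c=read_camera(n); im=c["frame"][:,:,::-1].copy()
    for q,z in [("press_bar",.105),("gate_top",.082),("rack",.086),("chute",.074),("jar0",.109),("jar1",.109),("jar2",.109),("can0",.08),("bottle",.14),("beaker",.1),("dishes",.045)]:
        r=regions_of(n,q)
        for k in r[:4]:
            m=k["pixels"].astype(np.uint8); cs,_=cv2.findContours(m,0,2)
            if not cs: continue
            cc=max(cs,key=cv2.contourArea); b=cv2.boxPoints(cv2.minAreaRect(cc))
            print(n,q,round(k["confidence"],2),m.sum(),np.round(k["point"],1),"->",ray(c,k["point"],z)[:2].round(4))
            if q in("press_bar",): print([ray(c,p,z)[:2].round(4).tolist() for p in b])
        np.save(f"m_{n}_{q}.npy",r[0]["pixels"] if r else 0)
E
```

```text
tool axes cols
 [[-0.001  0.323 -0.946]
 [ 0.002 -0.946 -0.323]
 [-1.    -0.002 -0.   ]]
top press_bar 0.87 3385 [293.9 190.3] -> [0.6215 0.0543]
[[0.5955, 0.2197], [0.7018, 0.1964], [0.6282, -0.0755], [0.5243, -0.0476]]
top gate_top 0.57 3504 [295.9 191.8] -> [0.6248 0.0511]
top gate_top 0.42 1544 [120.4 232.8] -> [0.5422 0.396 ]
top rack 0.94 762 [255.7 238.5] -> [0.5292 0.1295]
top rack 0.79 666 [289.8 322.5] -> [0.366 0.062]
top rack 0.67 690 [212.2 321.3] -> [0.3689 0.2099]
top chute 0.73 8831 [305.7 233.6] -> [0.5411 0.0316]
top jar0 0.69 254 [237.2 227.4] -> [0.5467 0.1632]
top jar0 0.63 239 [276.1 234.4] -> [0.5328 0.0882]
top jar0 0.48 231 [259.4 232.7] -> [0.5362 0.1203]
top jar1 0.69 254 [237.2 227.4] -> [0.5467 0.1632]
top jar1 0.63 239 [276.1 234.4] -> [0.5328 0.0882]
top jar1 0.48 231 [259.4 232.7] -> [0.5362 0.1203]
top jar2 0.69 254 [237.2 227.4] -> [0.5467 0.1632]
top jar2 0.63 239 [276.1 234.4] -> [0.5328 0.0882]
top jar2 0.48 231 [259.4 232.7] -> [0.5362 0.1203]
top can0 0.76 1463 [510.1 237.8] -> [ 0.5303 -0.3724]
top can0 0.71 1566 [509.6 288.5] -> [ 0.43   -0.36
[... 977 characters left out ...]
 0.1611]
side jar1 0.8 251 [272.8 268.6] -> [0.5354 0.1312]
side jar1 0.56 1912 [230.8 385.9] -> [0.4204 0.3774]
side jar1 0.55 229 [287.7 262. ] -> [0.522  0.0978]
side jar2 0.82 231 [261.7 276.3] -> [0.5403 0.1611]
side jar2 0.8 251 [272.8 268.6] -> [0.5354 0.1312]
side jar2 0.56 1912 [230.8 385.9] -> [0.4204 0.3774]
side jar2 0.55 229 [287.7 262. ] -> [0.522  0.0978]
side can0 0.95 930 [366.  167.2] -> [ 0.5787 -0.2869]
side can0 0.83 917 [400.6 164.6] -> [ 0.5131 -0.3531]
side can0 0.75 1082 [428.2 181.4] -> [ 0.4234 -0.3433]
side bottle 0.95 1517 [174.3 327. ] -> [0.5733 0.3667]
side beaker 0.66 1841 [176.7 369.4] -> [0.5255 0.4142]
side dishes 0.74 1916 [233.  383.8] -> [0.4458 0.3556]
```

```bash
python3 - <<'E'
from h import *
from scipy.optimize import least_squares
C={};Y={};RD={}
for n in ["top","side"]:
    c=read_camera(n); C[n]=c; im=c["frame"]; hsv=cv2.cvtColor(im,cv2.COLOR_RGB2HSV)
    y=cv2.inRange(hsv,(15,140,90),(32,255,255))
    y&=cv2.dilate(np.load(f"m_{n}_press_bar.npy").astype(np.uint8),np.ones((5,5)))*255
    k,l,s,_=cv2.connectedComponentsWithStats(y); i=1+np.argmax(s[1:,4]); Y[n]=(l==i); 
    print(n,s[i], np.argwhere(Y[n]).mean(0)[::-1])
    r=cv2.inRange(hsv,(0,150,80),(6,255,255))|cv2.inRange(hsv,(174,150,80),(180,255,255))
    k,l,s,cen=cv2.connectedComponentsWithStats(r)
    print([ (s[i].tolist(),cen[i].round(1).tolist()) for i in range(1,k) if s[i,4]>15])
    b=cv2.inRange(hsv,(100,150,50),(130,255,255)); k,l,s,cen=cv2.connectedComponentsWithStats(b)
    print("blue",[ (s[i].tolist(),cen[i].round(1).tolist()) for i in range(1,k) if s[i,4]>30])
def W(p,X):
    ca,sa=np.cos(p[2]),np.sin(p[2]); X=np.atleast_2d(X)
    return np.c_[p[0]+ca*X[:,0]-sa*X[:,1],p[1]+sa*X[:,0]+ca*X[:,1],X[:,2]]
# bar: box 3D convex hull silhouette vs mask: compare rect params -> use IoU w/ Nelder-Mead
from scipy.optimize import minimize
box=np.array([[x,y,z] for x in(-.215,.065) for y in(.065,.095) for z in(.099,.105)])
def cost(p,ns):
    t=0
    for n in ns:
        h=cv2.convexHull((proj(C[n],W(p,box))*16).round().astype(np.int32))
        m=np.zeros((480,640),np.uint8); cv2.fillConvexPoly(m,h,255,cv2.LINE_AA,4)
        m=m/255.; t+=np.abs(m-Y[n]).sum()/Y[n].sum()
    return t
p0=np.array([.527,.04,-np.pi/2-.27])
for ns in (["top"],["side"],["top","side"]):
    best=None
    for da in(-.1,0,.1):
        r=minimize(cost,p0+[0,0,da],args=(ns,),method="Nelder-Mead",options=dict(initial_simplex=p0+[0,0,da]+np.array([[0,0,0],[.02,0,0],[0,.02,0],[0,0,.08]])))
        if best is None or r.fun<best.fun: best=r
    print(ns,best.x.round(4),best.fun)
p=best.x; np.save("p.npy",p)
for n in C:
    im=C[n]["frame"][:,:,::-1].copy()
    for X in ([[0,0,.082]],[[-.235,-.025,.062],[-.235,.025,.062],[.15,.025,.062],[.15,-.025,.062]],[[-.215,.065,.105],[.065,.065,.105],[.065,.095,.105],[-.215,.095,.105]],[[.15,-.025,.107],[.15,.025,.107]]):
        q=proj(C[n],W(p,X)).round().astype(int)
        cv2.polylines(im,[q.reshape(-1,1,2)],True,(255,0,255),1)
    c=im[140:300,180:410] if n=="top" else im[180:340,190:400]
    cv2.imwrite(f"pics/ov_{n}.png",cv2.resize(c,None,fx=3.4,fy=3.4,interpolation=cv2.INTER_CUBIC))
print(get_obs()["clock"])
E
```

```text
top [ 215  173  140   48 2056] [285.41001946 196.53988327]
[([231, 218, 17, 16, 209], [239.2, 225.2]), ([308, 240, 8, 15, 72], [311.5, 247.3])]
blue [([464, 62, 41, 53, 403], [477.1, 100.5]), ([134, 175, 17, 16, 194], [142.1, 182.5]), ([269, 228, 16, 17, 216], [276.4, 236.3]), ([384, 250, 11, 31, 126], [389.1, 265.2])]
side [ 209  208  109   64 1258] [261.68282989 239.31558029]
[([308, 246, 9, 9, 27], [312.2, 250.1]), ([251, 268, 15, 12, 136], [257.9, 273.6])]
blue [([22, 0, 285, 184, 19201], [157.1, 76.3]), ([0, 112, 19, 14, 74], [9.3, 119.0]), ([0, 137, 11, 14, 66], [3.8, 144.1]), ([0, 151, 56, 73, 2434], [21.9, 184.1]), ([357, 206, 18, 17, 83], [365.4, 214.0]), ([281, 253, 14, 12, 135], [287.6, 258.6]), ([156, 298, 16, 14, 170], [163.5, 304.4]), ([61, 424, 14, 14, 133], [67.3, 430.4]), ([24, 457, 15, 14, 154], [31.0, 463.4])]
['top'] [ 0.5145  0.0219 -1.8298] 0.18633554589150836
['side'] [ 0.5166  0.0164 -1.8104] 0.2885844321830481
['top', 'side'] [ 0.5147  0.0192 -1.8217] 0.47794956408079614
1.45
```

View pics/ov_top.png

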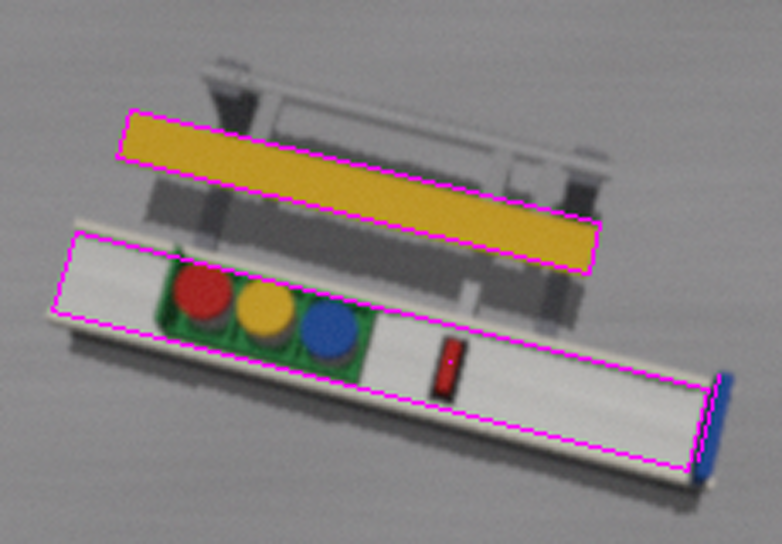

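View pics/ov_side.png

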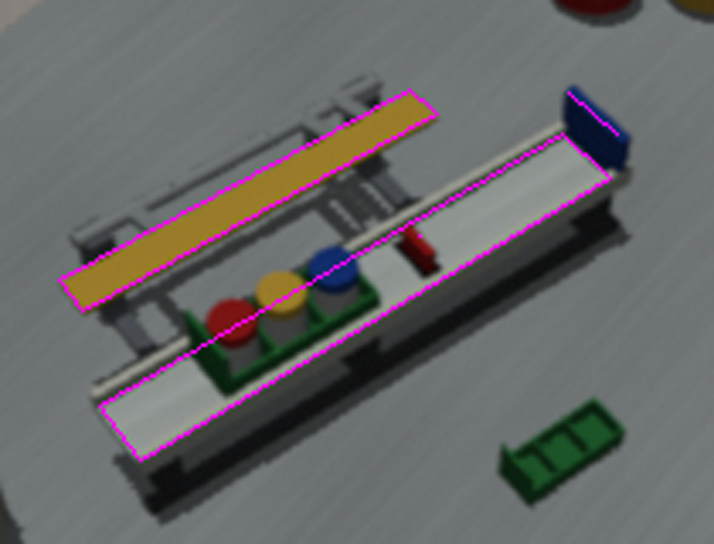

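```bash
python3 - <<'E'
from h import *
p=np.load("p.npy"); print(p, np.degrees(p[2]))
ca,sa=np.cos(p[2]),np.sin(p[2])
def ch(w): d=w[:2]-p[:2]; return np.array([ca*d[0]+sa*d[1],-sa*d[0]+ca*d[1]])*1000
c=read_camera("top"); s=read_camera("side")
T=lambda u,v:(180+u/3.4,140+v/3.4)
S=lambda u,v:(190+u/3.4,180+v/3.4)
print("lids top",[ch(ray(c,q,.109)).round(1) for q in [(239.2,225.2),T(265,308),(276.4,236.3)]])
print("lids side",[ch(ray(s,q,.109)).round(1) for q in [(257.9,273.6),S(283,291),(287.6,258.6)]])
print("front top",[ch(ray(c,T(*q),.086)).round(1) for q in[(378,315),(360,385)]])
print("rear plate top",[ch(ray(c,T(*q),.112)).round(1) for q in[(178,248),(157,322)]])
print("side plate top",[ch(ray(s,S(*q),.112)).round(1) for q in[(186,311)]], "front top",[ch(ray(s,S(*q),.086)).round(1) for q in[(336,247),(379,292)]])
# desired tool pose: tool y along +-chute y
o=get_obs(); Rt=Ro.from_euler('xyz',o["tcp_rot"]).as_matrix(); 
cx=np.array([ca,sa,0]); cy=np.array([-sa,ca,0]); print("cx",cx.round(3),"cy",cy.round(3))
for sg in(1,-1):
    Rd=np.c_[[0,0,-1],sg*cy,np.cross([0,0,-1],sg*cy)]
    print(sg, np.degrees(Ro.from_matrix(Rt.T@Rd).as_rotvec()).round(2))
def pos(x,y): return p[:2]+ca*0+np.array([ca*x-sa*y,sa*x+ca*y])/1000
for x in(-190,23): print(x,pos(x,38),np.hypot(*pos(x,38)), "az",np.degrees(np.arctan2(*pos(x,38)[::-1])))
print(o["joint_pos"])
E
```

```text
[ 0.51468868  0.01922828 -1.82169725] -104.3755641965978
lids top [array([-144.8,    0.4]), array([-107.1,   -1. ]), array([-69.8,  -3.1])]
lids side [array([-146.3,    0.3]), array([-108.3,   -1.7]), array([-72.7,  -4.7])]
front top [array([-46. ,  15.1]), array([-45.7, -27.1])]
rear plate top [array([-163.6,   20. ]), array([-163.5,  -24.2])]
side plate top [array([-166.6,   19.8])] front top [array([-50.9,  22.4]), array([-50.2, -24.7])]
cx [-0.248 -0.969  0.   ] cy [ 0.969 -0.248  0.   ]
1 [-56.78  -0.     0.  ]
-1 [123.22   0.     0.  ]
-190 [0.59867146 0.1938447 ] 0.6292720274297003 az 17.941509832792356
23 [ 0.54578851 -0.01248609] 0.5459313103051896 az -1.310535550952207
[-1.27888881e+00  2.63917110e-01  1.60400574e+00  1.07705432e-05
  1.27371424e+00 -3.69362687e-02]
```

Emit:
move_arm(dp=[[0,0,0],[0,0,0],[0,0,0],[0,0,0],[0,0,0],[0,0,0],[0,0,0]], delta_rot=[[-9,0,0],[-9,0,0],[-9,0,0],[-9,0,0],[-9,0,0],[-9,0,0],[-2.8,0,0]], jaw=[0.36,0.36,0.36,0.36,0.36,0.36,0.36])

```text
clock: 2.42
ee_pos: [0.2179, -0.6388, 0.4047]
tcp_rot: [-1.305, 1.571, -3.124]
contact_force: [0.2, -0.5, 0.0]
gripper_width: 0.681
```

Emit:
move_arm(dp=[[0,8,-45],[0,8,-45],[0,8,-45],[0,8,-45],[0,8,-45],[0,8,-45],[0,8,-45],[0,8,-45],[0,8,-45],[0,8,-45]], delta_rot=[[0,0,0],[0,0,0],[0,0,0],[0,0,0],[0,0,0],[0,0,0],[0,0,0],[0,0,0],[0,0,0],[0,0,0]], jaw=[0.36,0.36,0.36,0.36,0.36,0.36,0.36,0.36,0.36,0.36])

```text
clock: 3.68
ee_pos: [0.4074, -0.2213, 0.405]
tcp_rot: [1.307, 1.57, -0.514]
contact_force: [0.7, -0.2, -0.4]
gripper_width: 0.679
```

Emit:
move_arm(dp=[[0,8,-45],[0,8,-45],[0,8,-45],[0,8,-45],[0,8,-45],[0,8,-45],[0,8,-45],[0,8,-45],[0,8,-45],[0,8,-45]], delta_rot=[[0,0,0],[0,0,0],[0,0,0],[0,0,0],[0,0,0],[0,0,0],[0,0,0],[0,0,0],[0,0,0],[0,0,0]], jaw=[0.36,0.36,0.36,0.36,0.36,0.36,0.36,0.36,0.36,0.36])

```text
clock: 4.92
ee_pos: [0.5967, 0.1949, 0.4049]
tcp_rot: [1.765, 1.57, -0.056]
contact_force: [0.3, -0.7, 0.7]
gripper_width: 0.68
```

```bash
cat >> h.py <<'E'
p=np.load("p.npy"); ca,sa=np.cos(p[2]),np.sin(p[2])
cx=np.array([ca,sa,0]); cy=np.array([-sa,ca,0])
def ch(w): d=np.asarray(w)[:2]-p[:2]; return np.array([ca*d[0]+sa*d[1],-sa*d[0]+ca*d[1]])*1000
def W(X):
    X=np.atleast_2d(X)
    return np.c_[p[0]+ca*X[:,0]-sa*X[:,1],p[1]+sa*X[:,0]+ca*X[:,1],X[:,2]]
def st():
    o=get_obs(); Rt=Ro.from_euler('xyz',o["tcp_rot"]).as_matrix()
    tip=o["ee_pos"]+Rt@[.166,0,0]
    Rd=np.c_[[0,0,-1],cy,cx]
    print("t",round(o["clock"],2),"tip chute",ch(tip).round(1),"z",(tip[2]*1000).round(1),"roterr",np.degrees(Ro.from_matrix(Rt.T@Rd).as_rotvec()).round(2),"w",round(88*o["gripper_width"],1),"F chute",np.round([cx@o["contact_force"],cy@o["contact_force"],o["contact_force"][2]],1),"q",o["joint_pos"].round(2))
    return o,Rt
E
python3 - <<'E'
from h import *
o,Rt=st()
c=read_camera("wrist");cv2.imwrite("pics/w1.png",c["frame"][:,:,::-1])
E
```

```text
t 4.92 tip chute [-190.5   35.9] z 238.9 roterr [ 0.03 -0.   -0.02] w 59.9 F chute [0.6 0.5 0.7] q [ 0.28  0.18  1.71 -0.    1.26  0.53]
```

View pics/w1.png

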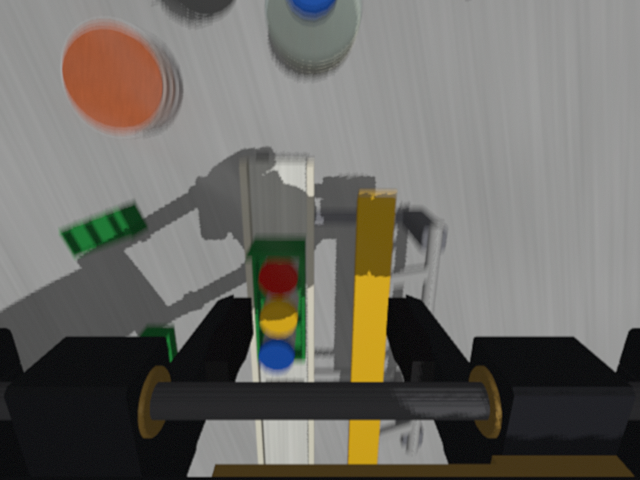

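```bash
cat >> h.py <<'E'
def wcam():
    o=get_obs(); Rt=Ro.from_euler('xyz',o["tcp_rot"]).as_matrix()
    c=read_camera("wrist"); T=c["T_tool_cam"]; Rwc=Rt@T[:3,:3]; t=Rt@T[:3,3]+o["ee_pos"]
    c["R"]=Rwc.T; c["t"]=-Rwc.T@t; c["Rt"]=Rt; c["tcp"]=o["ee_pos"]; return c
def ov(c,polys,col=(255,0,255)):
    im=c["frame"][:,:,::-1].copy()
    for X in polys:
        cv2.polylines(im,[(proj(c,W(X))*16).round().astype(int).reshape(-1,1,2).astype(np.int32)],True,col,1,cv2.LINE_AA,4)
    return im
def rackpolys(x0):
    return [[[x0-.059,-.023,.112],[x0-.059,.023,.112],[x0-.059,.023,.062],[x0-.059,-.023,.062]],[[x0-.059,-.023,.086],[x0-.059,.023,.086],[x0+.059,.023,.086],[x0+.059,-.023,.086]]]
FIX=[[[-.235,-.025,.074],[-.235,.025,.074],[.15,.025,.074],[.15,-.025,.074]],[[-.215,.065,.105],[.065,.065,.105],[.065,.095,.105],[-.215,.095,.105]]]
E
python3 - <<'E'
from h import *
c=wcam(); im=ov(c,FIX+rackpolys(-.107)); cv2.imwrite("pics/w2.png",im[140:480,180:480].repeat(2,0).repeat(2,1)[:600])
E
```

```text
(no output)
```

View pics/w2.png

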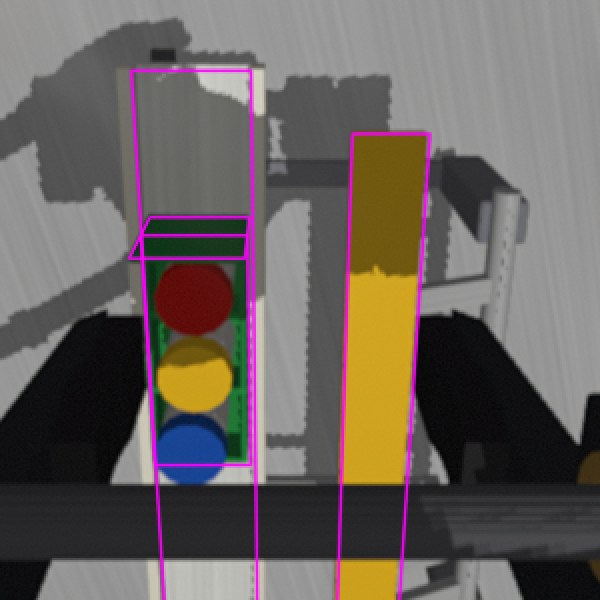

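Emit:
move_arm(dp=[[20,1,0],[20,1,0],[20,0.5,0],[20,0,0],[20,0,0],[15,0,0],[0,0,0]], delta_rot=[[0,0,0],[0,0,0],[0,0,0],[0,0,0],[0,0,0],[0,0,0],[0,0,0]], jaw=[0.36,0.36,0.36,0.36,0.36,0.36,0.36])

```text
clock: 5.9
ee_pos: [0.598, 0.1926, 0.2878]
tcp_rot: [-1.062, 1.568, -2.883]
contact_force: [0.4, -0.2, 0.1]
gripper_width: 0.68
```

```bash
python3 - <<'E'
from h import *
o,Rt=st()
c=read_camera("side"); im=ov(c,FIX+rackpolys(-.107)); cv2.imwrite("pics/s3.png",cv2.resize(im[160:350,190:410],None,fx=3,fy=3))
c=wcam(); cv2.imwrite("pics/w3.png",ov(c,FIX+rackpolys(-.107)))
E
```

```text
t 5.9 tip chute [-188.3   37.2] z 121.8 roterr [0.01 0.09 0.16] w 59.8 F chute [0.1 0.4 0.1] q [0.27 0.27 1.82 0.   1.05 0.52]
```

View pics/s3.png

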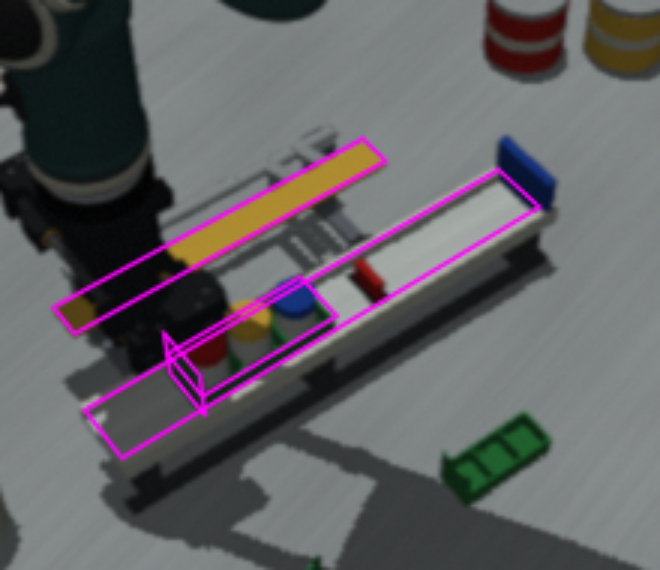

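View pics/w3.png

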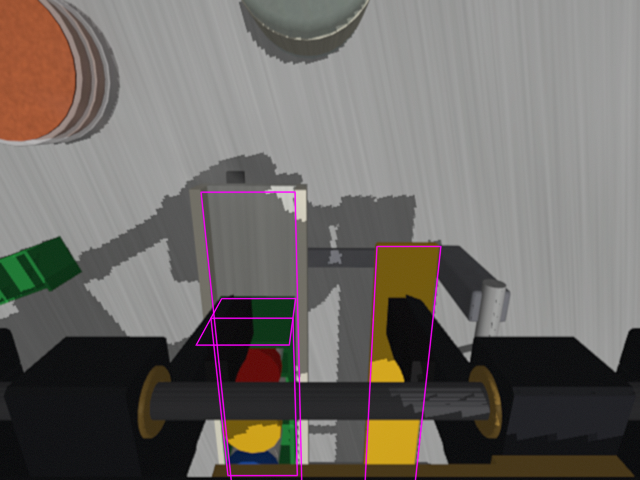

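Emit:
move_arm(dp=[[6,0.5,0],[6,0.5,0],[3,0,0],[2,0,0],[2,0,0],[2,0,0],[2,0,0],[2,0,0],[2,0,0],[0,0,0]], delta_rot=[[0,0,0],[0,0,0],[0,0,0],[0,0,0],[0,0,0],[0,0,0],[0,0,0],[0,0,0],[0,0,0],[0,0,0]], jaw=[0.36,0.36,0.36,0.36,0.36,0.36,0.36,0.36,0.36,0.36])

```text
clock: 7.25
ee_pos: [0.5982, 0.193, 0.2635]
tcp_rot: [-1.446, 1.567, 3.015]
contact_force: [-8.5, 2.0, 8.7]
gripper_width: 0.678
```

```bash
python3 - <<'E'
from h import *
o,Rt=st()
c=read_camera("side"); im=ov(c,[]); cv2.imwrite("pics/s4.png",cv2.resize(im[160:350,190:410],None,fx=3,fy=3))
E
```

```text
t 7.25 tip chute [-189.   37.] z 97.5 roterr [0.01 0.03 0.24] w 59.7 F chute [ 0.2 -8.7  8.7] q [0.27 0.3  1.84 0.   1.01 0.52]
```

View pics/s4.png

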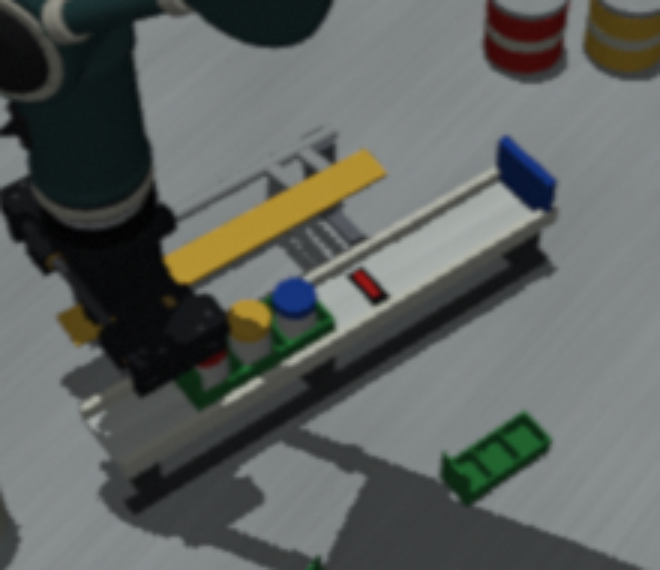

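Emit:
move_arm(dp=[[1.5,-1,0],[1.5,-1,0],[1,0,0],[1,0,0],[0,0,0]], delta_rot=[[0,0,0],[0,0,0],[0,0,0],[0,0,0],[0,0,0]], jaw=[0.36,0.36,0.36,0.36,0.36])

```text
clock: 7.92
ee_pos: [0.5968, 0.1933, 0.2589]
tcp_rot: [-1.463, 1.568, 2.998]
contact_force: [-6.3, 1.3, 8.6]
gripper_width: 0.68
```

```bash
python3 - <<'E'
from h import *
o,Rt=st()
c=read_camera("side"); im=ov(c,[]); cv2.imwrite("pics/s5.png",cv2.resize(im[160:350,190:410],None,fx=3,fy=3))
E
```

```text
t 7.92 tip chute [-189.   36.] z 92.9 roterr [0.01 0.01 0.13] w 59.8 F chute [ 0.3 -6.5  8.6] q [0.27 0.3  1.84 0.   1.   0.52]
```

View pics/s5.png

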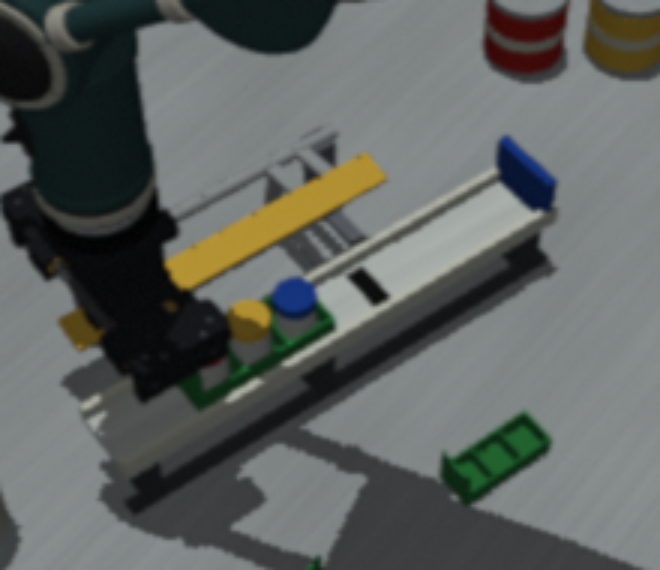

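Emit:
move_arm(dp=[[1,0,0],[1,0,0],[0,0,0]], delta_rot=[[0,0,0],[0,0,0],[0,0,0]], jaw=[0.36,0.36,0.36])

```text
clock: 8.35
ee_pos: [0.5966, 0.1934, 0.2568]
tcp_rot: [-1.467, 1.568, 2.994]
contact_force: [-8.5, 1.0, 9.8]
gripper_width: 0.679
```

```bash
python3 - <<'E'
from h import *
st()
E
```

```text
t 8.35 tip chute [-189.    35.7] z 90.8 roterr [0.01 0.02 0.16] w 59.7 F chute [ 1.2 -8.5  9.8] q [0.27 0.3  1.84 0.   1.   0.52]
```

Emit:
move_arm(dp=[[1,0,0],[0,0,0]], delta_rot=[[0,0,0],[0,0,0]], jaw=[0.36,0.36])

```text
clock: 8.6
ee_pos: [0.5966, 0.1934, 0.2558]
tcp_rot: [-1.457, 1.568, 3.004]
contact_force: [-8.3, 0.9, 8.8]
gripper_width: 0.684
```

```bash
python3 - <<'E'
from h import *
st()
E
```

```text
t 8.6 tip chute [-189.    35.6] z 89.8 roterr [0.01 0.02 0.18] w 60.2 F chute [ 1.2 -8.3  8.8] q [0.27 0.3  1.84 0.   1.   0.52]
```

Emit:
move_arm(dp=[[1,0,2],[0,0,2],[0,0,2],[0,0,2],[0,0,2],[0,0,2],[0,0,2],[0,0,3],[0,0,3],[0,0,4]], delta_rot=[[0,0,0],[0,0,0],[0,0,0],[0,0,0],[0,0,0],[0,0,0],[0,0,0],[0,0,0],[0,0,0],[0,0,0]], jaw=[0.36,0.36,0.36,0.36,0.36,0.36,0.36,0.36,0.36,0.36])

```text
clock: 9.85
ee_pos: [0.5935, 0.1724, 0.2572]
tcp_rot: [2.498, 1.561, 0.677]
contact_force: [-0.2, 9.0, 7.5]
gripper_width: 0.679
```

```bash
python3 - <<'E'
from h import *
o,Rt=st()
c=read_camera("side"); im=ov(c,[]); cv2.imwrite("pics/s6.png",cv2.resize(im[160:350,190:410],None,fx=3,fy=3))
E
```

```text
t 9.85 tip chute [-169.3   39.3] z 91.2 roterr [ 0.03 -0.45 -0.34] w 59.8 F chute [-8.7 -2.4  7.5] q [0.24 0.28 1.87 0.01 0.98 0.49]
```

View pics/s6.png

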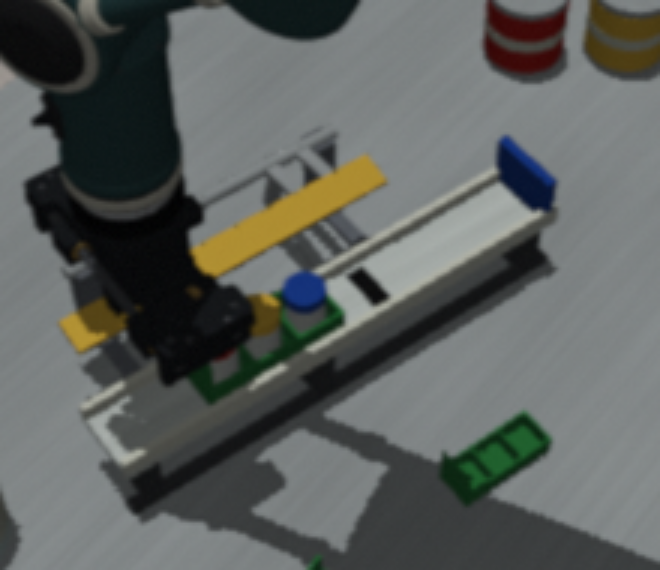

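Emit:
move_arm(dp=[[1,-1,3],[1,-1,3],[0.5,0,3],[0,0,3],[0,0,3],[0,0,3],[0,0,3],[0,0,3]], delta_rot=[[0,0,0],[0,0,0],[0,0,0],[0,0,0],[0,0,0],[0,0,0],[0,0,0],[0,0,0]], jaw=[0.36,0.36,0.36,0.36,0.36,0.36,0.36,0.36])

```text
clock: 10.9
ee_pos: [0.5869, 0.1504, 0.2566]
tcp_rot: [2.44, 1.557, 0.618]
contact_force: [-0.2, 13.2, 12.8]
gripper_width: 0.68
```

```bash
python3 - <<'E'
from h import *
o,Rt=st()
c=read_camera("side"); im=ov(c,[]); cv2.imwrite("pics/s7.png",cv2.resize(im[160:350,190:410],None,fx=3,fy=3))
c=read_camera("top"); im=ov(c,[]); cv2.imwrite("pics/t7.png",cv2.resize(im[140:300,180:410],None,fx=3,fy=3))
E
```

```text
t 10.9 tip chute [-146.8   38.9] z 90.6 roterr [-0.02 -0.63 -0.53] w 59.9 F chute [-12.7  -3.4  12.8] q [0.21 0.26 1.9  0.01 0.97 0.46]
```

View pics/s7.png

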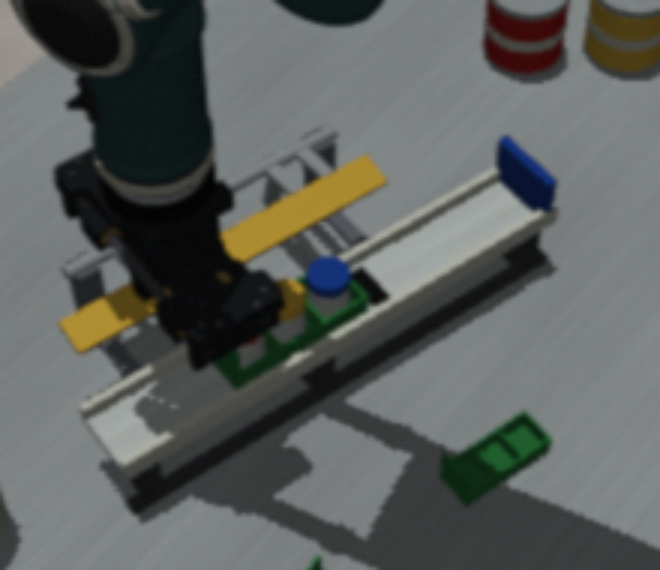

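View pics/t7.png

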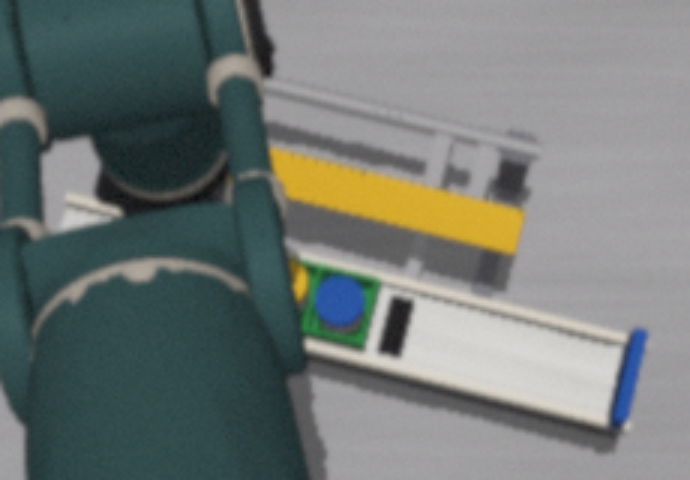

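Emit:
move_arm(dp=[[0,0,3],[0,0,4],[0,0,4],[0,0,4],[0,0,4],[0,0,4],[0,0,4],[0,0,4],[0,0,4],[0,0,4]], delta_rot=[[0,0,0],[0,0,0],[0,0,0],[0,0,0],[0,0,0],[0,0,0],[0,0,0],[0,0,0],[0,0,0],[0,0,0]], jaw=[0.36,0.36,0.36,0.36,0.36,0.36,0.36,0.36,0.36,0.36])

```text
clock: 12.25
ee_pos: [0.5773, 0.1124, 0.2564]
tcp_rot: [2.417, 1.557, 0.595]
contact_force: [0.9, 13.2, 13.6]
gripper_width: 0.68
```

```bash
python3 - <<'E'
from h import *
o,Rt=st()
c=read_camera("side"); im=ov(c,[]); cv2.imwrite("pics/s8.png",cv2.resize(im[160:350,190:410],None,fx=3,fy=3))
E
```

```text
t 12.25 tip chute [-107.5   39. ] z 90.4 roterr [-0.03 -0.59 -0.52] w 59.8 F chute [-13.   -2.4  13.6] q [0.15 0.23 1.94 0.01 0.96 0.4 ]
```

View pics/s8.png

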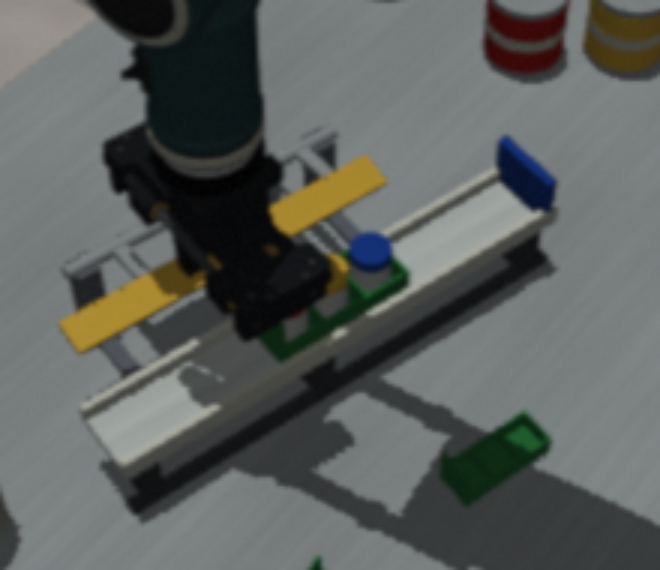

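Emit:
move_arm(dp=[[0,0,4],[0,0,4],[0,0,4],[0,0,4],[0,0,4],[0,0,4],[0,0,4],[0,0,4],[0,0,4],[0,0,4]], delta_rot=[[0,0,0],[0,0,0],[0,0,0],[0,0,0],[0,0,0],[0,0,0],[0,0,0],[0,0,0],[0,0,0],[0,0,0]], jaw=[0.36,0.36,0.36,0.36,0.36,0.36,0.36,0.36,0.36,0.36])

```text
clock: 13.55
ee_pos: [0.5674, 0.0735, 0.2563]
tcp_rot: [2.391, 1.558, 0.569]
contact_force: [0.4, 13.7, 14.1]
gripper_width: 0.677
```

```bash
python3 - <<'E'
from h import *
o,Rt=st()
E
```

```text
t 13.55 tip chute [-67.2  39. ] z 90.3 roterr [-0.04 -0.55 -0.52] w 59.6 F chute [-13.4  -3.   14.1] q [0.08 0.2  1.97 0.01 0.96 0.33]
```

Emit:
move_arm(dp=[[0,0,4],[0,0,4],[0,0,4],[0,0,4],[0,0,4],[0,0,4],[0,0,4],[0,0,4],[0,0,4],[0,0,4]], delta_rot=[[0,0,0],[0,0,0],[0,0,0],[0,0,0],[0,0,0],[0,0,0],[0,0,0],[0,0,0],[0,0,0],[0,0,0]], jaw=[0.36,0.36,0.36,0.36,0.36,0.36,0.36,0.36,0.36,0.36])

```text
clock: 14.8
ee_pos: [0.5573, 0.0344, 0.256]
tcp_rot: [2.37, 1.559, 0.548]
contact_force: [0.1, 13.6, 14.5]
gripper_width: 0.68
```

Emit:
move_arm(dp=[[0,0,4],[0,0,4],[0,0,4],[0,0,4],[0,0,4],[0,0,4],[0,0,4]], delta_rot=[[0,0,0],[0,0,0],[0,0,0],[0,0,0],[0,0,0],[0,0,0],[0,0,0]], jaw=[0.36,0.36,0.36,0.36,0.36,0.36,0.36])

```text
clock: 15.68
ee_pos: [0.5502, 0.0071, 0.2557]
tcp_rot: [2.363, 1.559, 0.541]
contact_force: [0.4, 13.7, 15.0]
gripper_width: 0.679
```

```bash
python3 - <<'E'
from h import *
o,Rt=st()
c=read_camera("side"); im=ov(c,[]); cv2.imwrite("pics/s9.png",cv2.resize(im[160:350,190:410],None,fx=3,fy=3))
c=read_camera("top"); im=ov(c,[]); cv2.imwrite("pics/t9.png",cv2.resize(im[140:300,180:410],None,fx=3,fy=3))
E
```

```text
t 15.68 tip chute [ 1.6 38.8] z 89.7 roterr [-0.05 -0.46 -0.46] w 59.8 F chute [-13.4  -3.   15. ] q [-0.03  0.17  2.02  0.01  0.95  0.21]
```

View pics/s9.png

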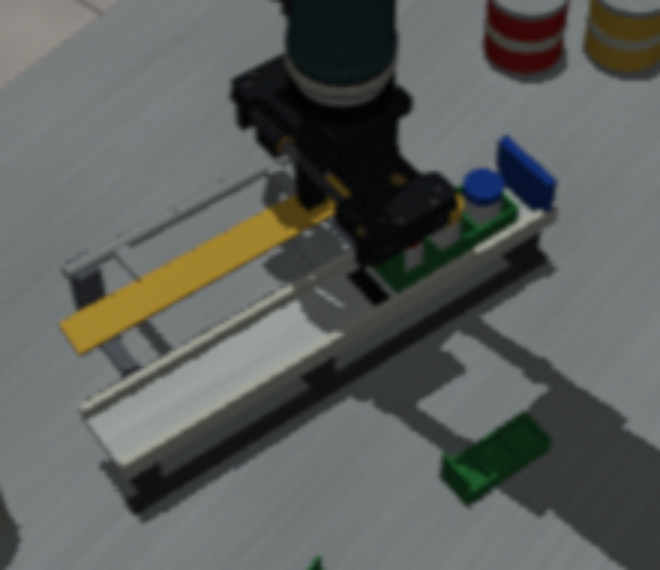

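View pics/t9.png

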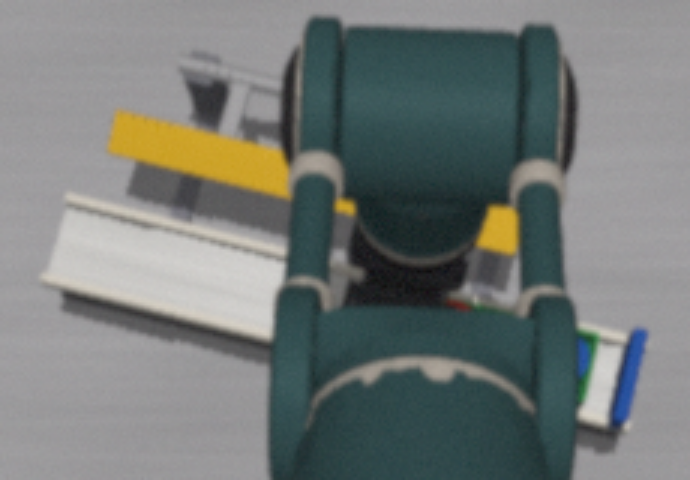

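Emit:
move_arm(dp=[[0,0,4],[0,0,4],[0,0,4],[0,0,3],[0,0,2],[0,0,1]], delta_rot=[[0,0,0],[0,0,0],[0,0,0],[0,0,0],[0,0,0],[0,0,0]], jaw=[0.36,0.36,0.36,0.36,0.36,0.36])

```text
clock: 16.52
ee_pos: [0.5456, -0.0104, 0.2555]
tcp_rot: [2.374, 1.56, 0.551]
contact_force: [-0.3, 13.3, 14.2]
gripper_width: 0.682
```

```bash
python3 - <<'E'
from h import *
o,Rt=st()
E
```

```text
t 16.52 tip chute [19.7 38.5] z 89.5 roterr [-0.05 -0.44 -0.43] w 60.0 F chute [-12.8  -3.5  14.2] q [-0.07  0.16  2.02  0.01  0.95  0.18]
```

Emit:
move_arm(dp=[[0,0,1],[0,0,1],[0,0,1]], delta_rot=[[0,0,0],[0,0,0],[0,0,0]], jaw=[0.36,0.36,0.36])

```text
clock: 16.9
ee_pos: [0.5453, -0.0116, 0.2555]
tcp_rot: [2.582, 1.556, 0.756]
contact_force: [2.9, 24.1, 12.0]
gripper_width: 0.679
```

```bash
python3 - <<'E'
from h import *
o,Rt=st()
c=read_camera("side"); im=ov(c,[]); cv2.imwrite("pics/s10.png",cv2.resize(im[190:270,270:390],None,fx=6,fy=6,interpolation=cv2.INTER_CUBIC))
E
```

```text
t 16.9 tip chute [20.2 38.6] z 89.6 roterr [-0.2  -0.71 -0.45] w 59.7 F chute [-24.1  -3.2  12. ] q [-0.07  0.16  2.03  0.01  0.95  0.18]
```

View pics/s10.png

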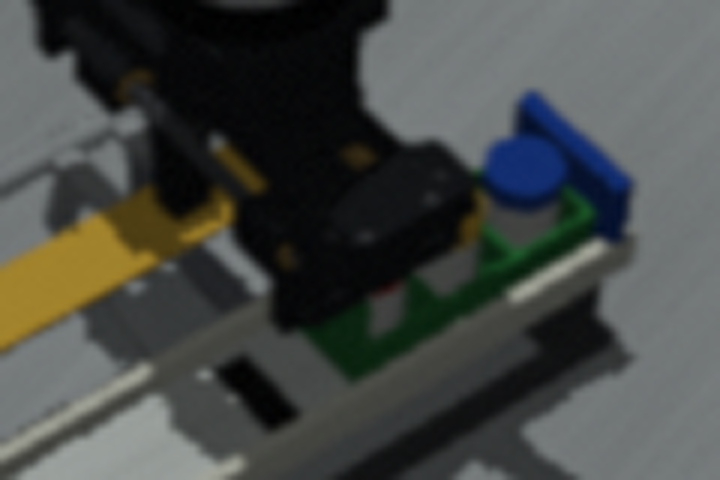

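Emit:
move_arm(dp=[[0,0,-1.5],[0,0,-1.5],[0,0,-2],[0,0,0]], delta_rot=[[0,0,0],[0,0,0],[0,0,0],[0,0,0]], jaw=[0.36,0.36,0.36,0.36])

```text
clock: 17.45
ee_pos: [0.5458, -0.0099, 0.2553]
tcp_rot: [2.028, 1.563, 0.206]
contact_force: [-2.4, 4.2, 14.3]
gripper_width: 0.683
```

```bash
python3 - <<'E'
from h import *
o,Rt=st()
c=read_camera("side"); im=ov(c,[]); cv2.imwrite("pics/s11.png",cv2.resize(im[190:270,270:390],None,fx=6,fy=6,interpolation=cv2.INTER_CUBIC))
E
```

```text
t 17.45 tip chute [19.9 38.5] z 89.3 roterr [-0.01 -0.2  -0.41] w 60.1 F chute [-3.5 -3.3 14.3] q [-0.06  0.16  2.02  0.    0.95  0.19]
```

View pics/s11.png

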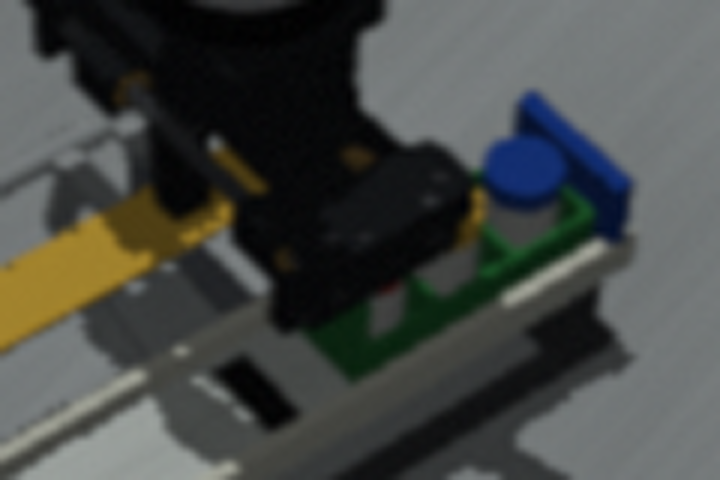

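Emit:
move_arm(dp=[[0,0,-2],[0,0,-2],[0,0,-2],[0,0,0]], delta_rot=[[0,0,0],[0,0,0],[0,0,0],[0,0,0]], jaw=[0.36,0.36,0.36,0.36])

```text
clock: 18.0
ee_pos: [0.5465, -0.0075, 0.2552]
tcp_rot: [1.004, 1.563, -0.817]
contact_force: [-6.0, -11.2, 18.3]
gripper_width: 0.678
```

```bash
python3 - <<'E'
from h import *
o,Rt=st()
c=read_camera("side"); im=ov(c,[]); cv2.imwrite("pics/s12.png",cv2.resize(im[190:270,270:390],None,fx=6,fy=6,interpolation=cv2.INTER_CUBIC))
E
```

```text
t 18.0 tip chute [18.6 38.5] z 89.2 roterr [ 0.03  0.23 -0.37] w 59.7 F chute [12.3 -3.1 18.3] q [-0.06  0.16  2.02 -0.01  0.95  0.2 ]
```

View pics/s12.png

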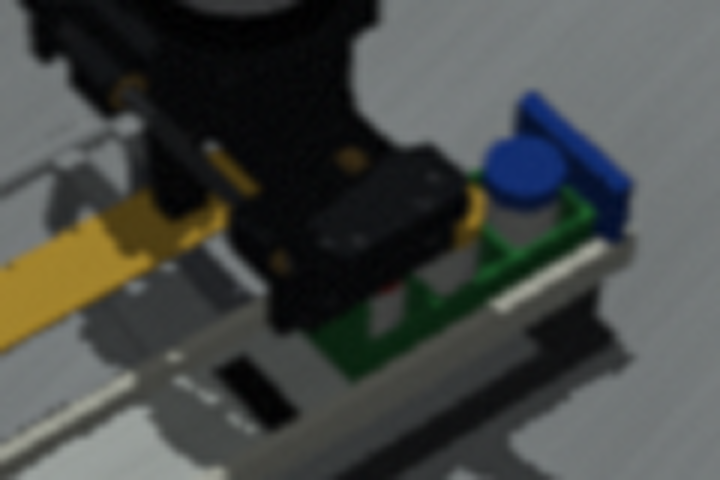

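Emit:
move_arm(dp=[[-2,0,-0.5],[-3,0,0],[-3,0,0],[-4,0,0],[-4,0,0],[-6,0,0],[-10,0,0],[-15,0,0],[-20,0,0],[-20,0,0]], delta_rot=[[0,0,0],[0,0,0],[0,0,0],[0,0,0],[0,0,0],[0,0,0],[0,0,0],[0,0,0],[0,0,0],[0,0,0]], jaw=[0.36,0.36,0.36,0.36,0.36,0.36,0.36,0.36,0.36,0.36])

```text
clock: 19.3
ee_pos: [0.5447, -0.0045, 0.3391]
tcp_rot: [-1.509, 1.57, 2.953]
contact_force: [0.4, 0.0, -0.1]
gripper_width: 0.68
```

Emit:
move_arm(dp=[[-30,0,-30],[-20,0,-40],[0,0,-40],[0,0,-40],[0,0,-30],[0,0,0]], delta_rot=[[0,0,0],[0,0,0],[0,0,0],[0,0,0],[0,0,0],[0,0,0]], jaw=[0.36,0.36,0.36,0.36,0.36,0.36])

```text
clock: 20.05
ee_pos: [0.5896, 0.1716, 0.3885]
tcp_rot: [-1.899, 1.57, 2.566]
contact_force: [0.1, -0.4, 0.1]
gripper_width: 0.685
```

```bash
python3 - <<'E'
from h import *
o,Rt=st()
R=rackpolys(.091)
for n in("side","top"):
    c=read_camera(n); im=ov(c,FIX+R); cv2.imwrite(f"pics/e_{n}.png",cv2.resize(im[150:340,190:420],None,fx=3.3,fy=3.1,interpolation=cv2.INTER_CUBIC)); cv2.imwrite(f"pics/full_{n}.png",c["frame"][:,:,::-1])
E
```

```text
t 20.05 tip chute [-166.2   34.6] z 222.5 roterr [ 0.18 -0.01  0.02] w 60.3 F chute [0.4 0.2 0.1] q [0.24 0.16 1.76 0.   1.22 0.49]
```

View pics/e_side.png

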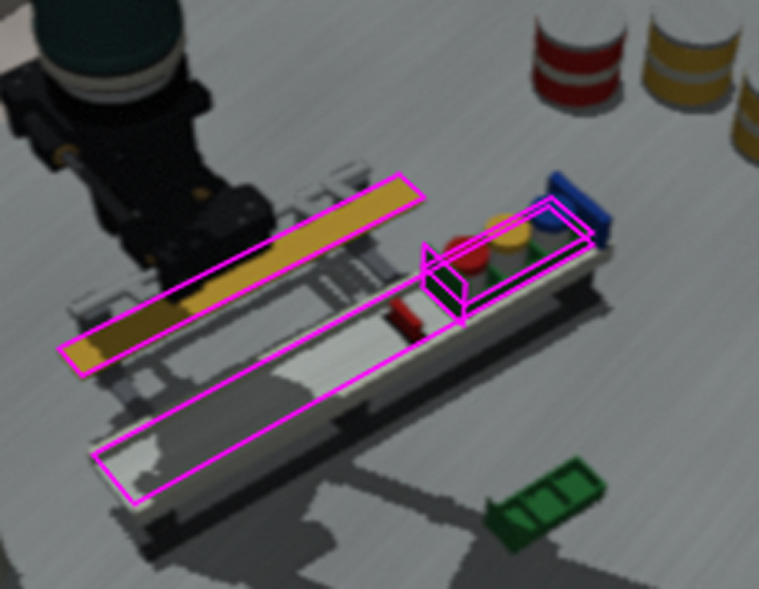

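View pics/full_top.png

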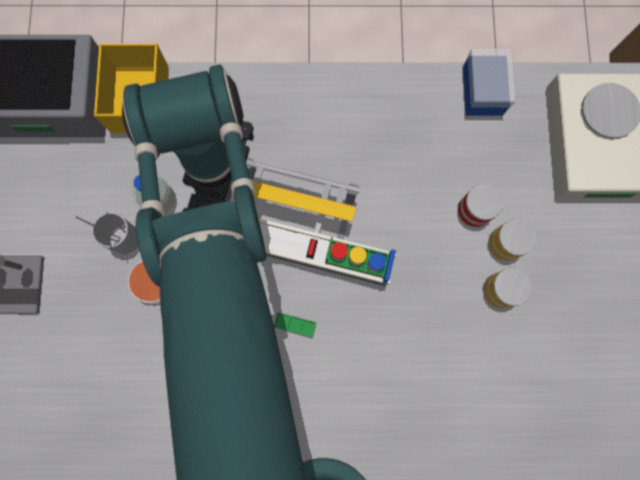

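View pics/full_side.png

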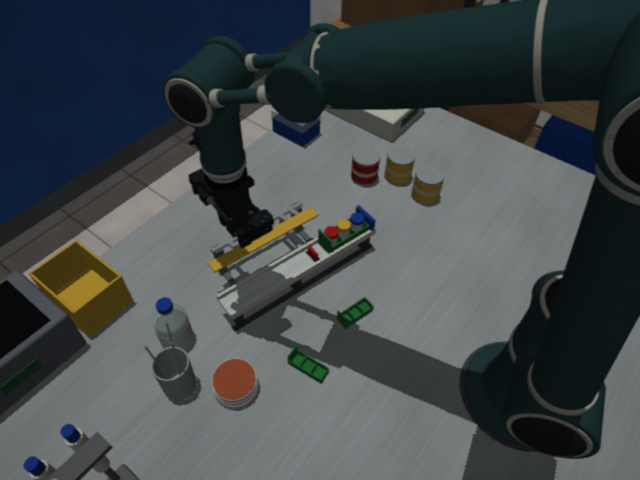

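```bash
python3 - <<'E'
from h import *
c=read_camera("top"); im=c["frame"][:,:,::-1]; cv2.imwrite("pics/z.png",cv2.resize(im[225:295,295:405],None,fx=7,fy=7,interpolation=cv2.INTER_CUBIC))
hsv=cv2.cvtColor(c["frame"],cv2.COLOR_RGB2HSV)
r=cv2.inRange(hsv,(0,150,80),(6,255,255))|cv2.inRange(hsv,(174,150,80),(180,255,255)); b=cv2.inRange(hsv,(100,150,50),(130,255,255))
for m,n in((r,"r"),(b,"b")):
    k,l,s,cen=cv2.connectedComponentsWithStats(m)
    print(n,[(s[i,4],cen[i].round(1).tolist(),ch(ray(c,cen[i],.109)).round(1)) for i in range(1,k) if s[i,4]>60])
st()
E
```

```text
r [(np.int32(62), [470.8, 215.1], array([284.8, 130. ])), (np.int32(77), [311.5, 247.6], array([ 1.1, -7.8])), (np.int32(202), [339.0, 250.2], array([53.2,  0.1]))]
b [(np.int32(422), [477.3, 100.6], array([251.5, 365.9])), (np.int32(76), [138.0, 182.6], array([-359.2,   33.9])), (np.int32(135), [388.9, 265.3], array([152.4,  -4.8])), (np.int32(221), [376.9, 261.0], array([128.3,  -2.4]))]
t 20.2 tip chute [-163.7   35. ] z 222.2 roterr [0.02 0.04 0.03] w 59.9 F chute [ 0.3  0.2 -0.6] q [ 0.24  0.16  1.76 -0.    1.22  0.49]
```

View pics/z.png

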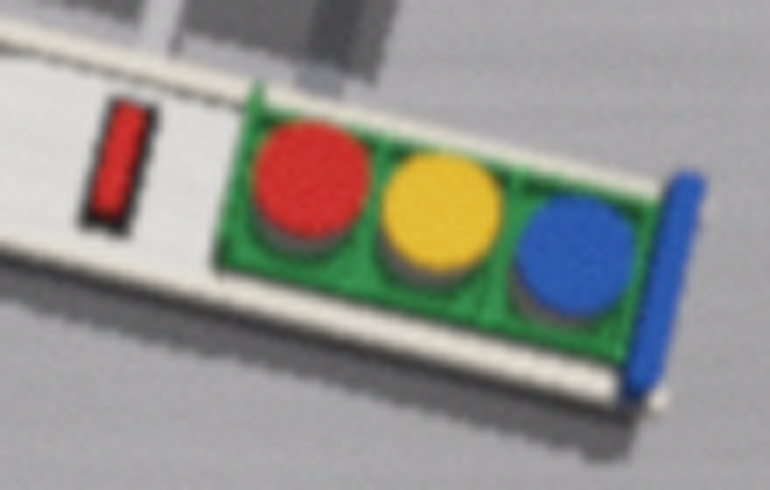

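```bash
python3 -c "
from workcell import *
print(sign_off()); print(get_obs()['clock'])"
```

```text
the job is handed in; nothing more can be done
None
the job is handed in; nothing more can be done
```

The rack is home against the blue end stop and the red gate is up again behind it. The job was handed in at about 20 s on the robot's clock.

I pressed the yellow bar right down with one fingertip before the rack moved. I kept it down while the other fingertip pushed the rack's rear plate 198 mm along the chute. At home I backed off slightly and lifted, so the gate sprang up only then.

**What the last checks showed:**
- **Rack position:** The pushing force jumped from 13 N to 24 N on arrival. The top picture shows the rack flush with the stop, and the lids' shift puts its origin at about x = +91 mm.
- **Gate:** It was out of sight in its slot before the rack moved and in every picture where the slot could be seen. While the rack or the gripper hid it, I relied on the fingertip height holding steady at 89–91 mm. It stands up at the end.
- **Jars and bench:** All three jars stand in the rack. The cans and the smaller rack look-alikes look unmoved. The arm partly hid the bottle, beaker and dishes in the top view, but in the side view they also look unmoved.
- **Arm:** The tool is clear of everything and reads no contact force beyond about 0.6 N of noise.

**A small disagreement:** when the rack reached the stop, the fingertip read about 2–3 mm short of the expected position. That is close to the 2 mm calibration error, and the force and the picture both show contact.

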